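# Clamp a sample bottle in the handwheel clamp

## Task

Stand the loose brown sample bottle upright on the bed of the grey bottle clamp, between its two jaws, then wind the handwheel clockwise until the moving jaw has pushed the bottle home against the fixed V jaw and holds it firmly, so that its cap could be unscrewed. Stop when you feel it tighten, so that the bottle is not crushed, let go, and leave the beaker and the black comparator standing as they are.

Things in the scene. Friction and masses are not known exactly. Their poses are not given: they have to be found in the camera images.
- bottle: loose brown round sample bottle, 68 mm diameter, 147 mm tall, about 0.36 kg, upright on the open bench left of the clamp (a like one at the back of the bench is not meant). Origin: centre of its underside, z up. Cap: 54 mm diameter, 127 to 147 mm above the origin; grasp it there from above. Bears a squeeze of 100 N at most.
- clamp: fixed grey bottle clamp on a bed plate 120 mm (x) by 330 mm (y, -177 to +153 mm), top at z = 14 mm. Origin: on the bench. The jaw axis is the line x = 0, along y. On the bed: a gear housing 76 x 80 x 76 mm at y = -150 to -70 mm, the handwheel on its top; the moving jaw, coming out of it towards +y; the fixed steel V jaw at the +y end, its top 84 mm above the bench.
- bed (a point): point on the bed's top, on the jaw axis, at y = 60 mm of the clamp; axes as the clamp's. A bottle stood here fits between the open jaws, some 10 mm or more free on either side. The fixed V jaw is bolted on by hand at a place not measured: a bottle home in it has its centre at x = 0 and anywhere from y = 74 to 98 mm of the clamp.
- jaw: moving jaw, steel with a thick rubber face, 80 mm wide (x), 22 mm thick, from 3 to 71 mm above its origin. Origin: on the jaw axis in the plane of its free face, 16 mm above the bench; it faces +y. It moves 10 mm along +y per radian of clockwise winding (63 mm a turn), up to 100 mm; fully open, its face is at y = -20 mm; stays where left; the rubber gives 1 mm per 15 N.
- wheel_axis (a point): point on the upright axis of the handwheel, at the height to grip the handle (155 mm above the bench). The wheel is an aluminium disc of 140 mm diameter, its rim's top at 117 mm above the bench; clockwise seen from above closes the jaw.
- handle (a point): point to grip, 155 mm above the bench, on the black handle of the handwheel: an upright round grip, 22 mm diameter, 118 to 178 mm above the bench, 55 mm from the wheel's axis. It spins on its pin, so fingers keeping their heading can carry it round full turns. Winding takes about 5 N; each 10 N of jaw squeeze adds about 2 N; sliding the bottle along the bed adds only 1 N.
- beaker: loose clear plastic beaker, 70 mm diameter, 102 mm tall, origin at the centre of its underside: a bystander, leave it standing
- comparator: loose black comparator block with two clear cuvettes, 44 x 92 x 134 mm, origin at the centre of its underside: a bystander, leave it standing
Mind the look-alikes: they are no part of the job. Leave any red look-alike of the bottle alone.

How it is judged:
By the outcome, as a careful person would: the job done as asked, in the order asked, and still so for the second after the job is handed in, with the robot touching nothing.
It also fails if it takes over 72 s, if anything falls off the work surface, if the arm or the gripper's body presses on something with over 40 N, if the wrist force passes 120 N, or if a joint passes its speed limit or range.

## Robot

A 7-joint arm with a two-finger parallel gripper is mounted at the origin on a cart in front of the work surface, level with it; the furniture and walls round the work are solid. World frame = base frame: x ahead of the robot, y to its left, z up, the work surface at z = 0. Lengths are in mm, angles in rad, forces in N, time in s.
With the tool pointing down it reaches from about 425 to 925 mm from the base axis. Payload 6.8 kg.
Tool frame: the origin (TCP) lies midway between the tips of the shut fingers; the grasp point (between the pads) lies 19 mm behind it (manip.pinch_z is the distance from the TCP to the grasp point, in mm); z points along the fingers, y is the line along which they close (so a half turn about z gives the same grasp; the last joint's range is limited). The gripper opens to 88 mm and grips with 3 to 60 N. Pads are 20 mm wide; open, the fingers measure 115 mm over their backs; the gripper's body (75 mm by 178 mm) begins 61 mm behind the grasp point.
Start: joints at [1.238, 0.477, 0.022, 1.555, -0.011, 1.109, -0.083], TCP at [150.473, -658.031, 222.664] pointing down, gripper open.
Joint ranges: [-2.96, 2.96], [-0.34, 2.1], [-1.41, 1.46], [0.24, 2.44], [-1.37, 4.51], [0.17, 1.92], [-2.96, 2.96]. Speed limits (rad/s): [2.39, 2.39, 3.14, 3.14, 3.14, 3.14, 3.14].

## Interface

Orientations are given as a rotation vector (axis times angle).
In Python, from station import manip, optics gives the robot as it stands. The module is installed in compiled form; this text tells all that it offers.
- The arm moves only by the shell command python3 -m creep 'ROWS' [OPENING] [FORCE]. ROWS is JSON, a list of rows, each a list of 2 entries, a list of its own where there are three numbers: the shift along the tool's x, y, z in mm, then the turn about the tool's z in degrees. A call has 1 to 12 rows; each row shifts and turns the commanded pose from where the row before left it, along the tool's axes as they then stand; what a row does not reach is not made up. A row lasts 1/12 s, in which the tool goes at most 41.7 mm and 7.16 degrees, less where a joint would pass 70% of its speed; a pose out of reach is approached as far as the arm can. A call with a gripper value outside its range is refused whole. OPENING is the closure, from -1 (fully open) to 1 (shut), set as the call begins (- or left out, the last holds). The fingers move at their own pace and stop on an object; FORCE is the grip in N (left out, the last holds). Time passes only in rows, so rows that do not move let the fingers close. It gives the time, the measured TCP pose, the force, the opening and the grip force at its end, in the units of the state.
- manip.get_state(): the state, without advancing time (a new reading comes with each control period).
- optics.read_camera(name): name is "scene" or "top" or "wrist"; returns a dict with "pixels" (480x640x3 uint8, blue, green, red), "depth" (480x640 float32, mm along the optical axis (not along the pixel's ray), 0 where there is no reading), "camera_matrix" (3x3 intrinsics, pixels), "k1" (the pictures are not rectified: a ray, as slopes to the right and down, at radius r is drawn at 1 + k1 r^2 times it, then the intrinsics apply), "rvec" (rotation vector, rad) and "tvec" (3), from world to camera coordinates, as OpenCV has them; the wrist camera has in their place "tool_from_camera" (4x4, takes a point from camera to tool coordinates, whose origin is the TCP and whose axes are the flange's). Camera axes: x right, y down, z forward; pixel columns grow to the right and rows downward; lengths in mm; the calibration is good to about 2 mm. A picture is of the moment at which its call begins: read the wrist's pose just before it.
- manip.job_done(): hands the job in; it is judged then, once.
The state is a dict: "t": time; "q": joint angles; "qd": joint speeds; "joint_torque": joint torques, N m; "tcp_pos": TCP position; "tool_rot": TCP orientation; "wrist_force": force on the tool from outside, world axes, zero at the start; "wrist_torque": the same for the moment, N m; "opening": opening from 0.0 (shut) to 1.0 (fully open); "gripper_force": force on a finger pad.
Only numpy, scipy, OpenCV 4.12 (cv2) and the standard library are available. Lean on these libraries where they do the work, as an engineer would, in place of code of your own. Each camera call takes 0.05 s, during which the arm holds its last target. There are 200 camera calls.

## Working session

There is one attempt and no reset: what is moved stays moved. The work goes in short steps, Python scripts to look and compute and a shell command to move; the robot and the scene stay as the last step left them, time stands still between calls to the robot, and variables do not carry over. Pictures are saved under pics/ and viewed, at most 10 in all, crops included, and the job is handed in when it is done.

```bash
mkdir -p pics; cat > h.py <<'E'
import numpy as np, cv2
from station import manip, optics
def grab(n):
    s=manip.get_state(); c=optics.read_camera(n)
    K=np.array(c["camera_matrix"],float)
    if n=="wrist":
        T=np.array(c["tool_from_camera"],float); R=cv2.Rodrigues(np.array(s["tool_rot"],float))[0]
        Rw=R@T[:3,:3]; o=R@T[:3,3]+np.array(s["tcp_pos"])
    else:
        R=cv2.Rodrigues(np.array(c["rvec"],float))[0]; Rw=R.T; o=-R.T@np.array(c["tvec"],float).ravel()
    return dict(img=c["pixels"],d=c["depth"],K=K,k1=float(c["k1"]),Rw=Rw,o=o)
def slopes(v,uv):
    uv=np.asarray(uv,float).reshape(-1,1,2)
    return cv2.undistortPoints(uv,v["K"],np.array([v["k1"],0,0,0.])).reshape(-1,2)
def ray(v,uv):
    p=slopes(v,uv); return np.c_[p,np.ones(len(p))]@v["Rw"].T
def onz(v,uv,z):
    d=ray(v,uv); return v["o"]+d*((z-v["o"][2])/d[:,2])[:,None]
def cloud(v):
    h,w=v["d"].shape; g=np.mgrid[0:h,0:w]; uv=np.c_[g[1].ravel(),g[0].ravel()]
    return (v["o"]+ray(v,uv)*v["d"].ravel()[:,None]).reshape(h,w,3)
E
python3 - <<'E'
from h import *
for n in("scene","top"):
    v=grab(n); cv2.imwrite(f"pics/{n}0.png",v["img"]); print(n,v["o"],v["Rw"][:,2])
    np.savez(f"{n}0.npz",**v)
s=manip.get_state(); print(s); print(manip.pinch_z)
E
```

```text
scene [ -93.02530496 1242.03390483  759.51047826] [ 0.43520553 -0.79560774 -0.42143145]
top [  82.68630093  133.64953768 1469.3675834 ] [ 0.33203602 -0.0793634  -0.93992209]
{'t': 0.1, 'q': array([ 1.23789468,  0.47765754,  0.02233586,  1.55633939, -0.01149555,
        1.10930062, -0.08309077]), 'qd': array([ 0.00112434, -0.00068516,  0.00107331, -0.00126163,  0.00055634,
        0.00043422, -0.00083118]), 'joint_torque': array([ 3.90448695e-03, -5.84091854e+01,  1.53972711e+00, -2.73310089e+01,
       -5.42137830e-02,  1.30656312e-02,  8.96433289e-05]), 'tcp_pos': array([ 150.33817842, -657.4925848 ,  221.82455075]), 'tool_rot': array([-3.12022120e+00, -3.52259023e-01,  4.53621611e-04]), 'wrist_force': array([-0.31464705,  0.09428035,  0.47896495]), 'wrist_torque': array([-0.03685222,  0.07281377, -0.07682035]), 'gripper_force': 0.0, 'opening': 1.0032575202521579}
18.700000000000003
```

View pics/scene0.png

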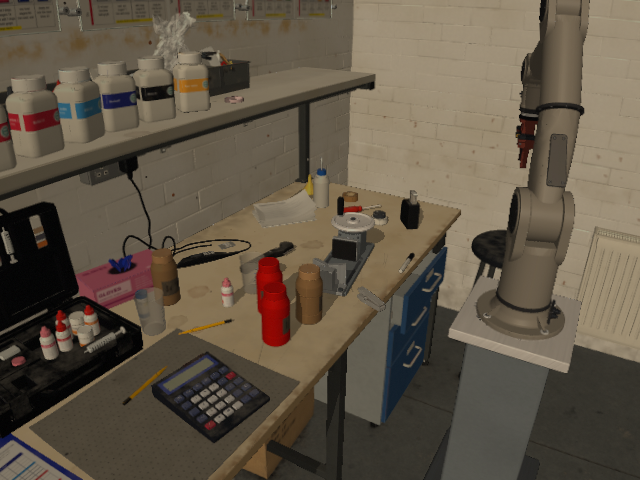

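View pics/top0.png

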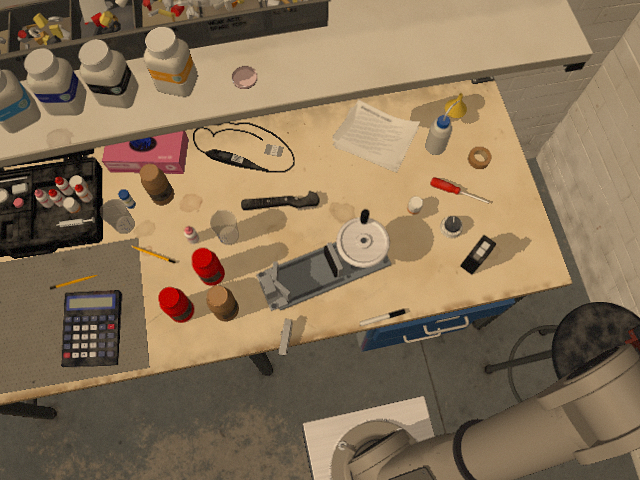

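The scene picture shows the arm at the right and the brown bottle at (309,293), in front of two red ones. In the top picture the bottle is at (222,303), the red look-alikes at (207,266) and (176,304), the wheel at (363,245) with its handle at (365,215), and the V jaw at (275,288). The beaker is at (225,227) and the comparator at (479,254).

```bash
python3 - <<'E'
from h import *
v=dict(np.load("top0.npz")); P=cloud(v); np.set_printoptions(precision=1,suppress=True)
img=v["img"]; 
def blob(sel,lab):
    n,l,st,c=cv2.connectedComponentsWithStats(sel.astype(np.uint8))
    for i in range(1,n):
        if st[i,4]>25:
            p=P[l==i]; print(lab,c[i],st[i,4],"med",np.median(p,0),"lo",np.percentile(p,2,0),"hi",np.percentile(p,98,0)); 
            (u,r)=cv2.minEnclosingCircle(np.argwhere(l==i)[:,::-1].astype(np.float32)); print("   circ",u,r)
roi=np.zeros(img.shape[:2],bool); roi[190:345,160:520]=1
z=P[...,2]
blob(roi&(z>140)&(z<156),"capz")
blob(roi&(z>160)&(z<195),"handle")
blob(roi&(z>108)&(z<126),"rim")
blob(roi&(z>78)&(z<92),"84")
blob(roi&(z>9)&(z<19),"bed")
for n,c in (("bottle",(222,303)),("beaker",(225,227)),("comp",(479,254))): print(n,P[c[1],c[0]])
x0,y0,x1,y1=200,195,420,330
cv2.imwrite("pics/crop0.png",cv2.resize(img[y0:y1,x0:x1],None,fx=3.6,fy=3.6,interpolation=cv2.INTER_CUBIC))
E
```

```text
capz [201.4 257. ] 348 med [584.4 323.7 146.4] lo [560.9 299.5 140.8] hi [609.7 347.7 151.9]
   circ (201.5, 257.0) 10.735555648803711
capz [217.  295.4] 371 med [478.6 300.5 146.4] lo [454.6 276.4 141. ] hi [503.2 324.5 152. ]
   circ (217.0, 295.5) 11.10190200805664
capz [169. 297.] 355 med [499.2 416.8 145.9] lo [475.  393.5 141. ] hi [523.7 438.9 151.6]
   circ (168.69708251953125, 297.142333984375) 11.104565620422363
handle [365.  213.9] 65 med [602.  -98.8 174.1] lo [ 594.2 -109.8  160.7] hi [611.4 -90.2 180.5]
   circ (364.80767822265625, 214.1923065185547) 4.731015205383301
rim [362.8 242.2] 1877 med [549.  -84.4 113.6] lo [ 490.3 -148.4  108.5] hi [611.5 -24.8 122. ]
   circ (363.23699951171875, 240.83836364746094) 26.739980697631836
rim [206.9 266. ] 158 med [564.3 314.1 117.5] lo [552.9 291.1 108.7] hi [604.3 355.4 125.5]
   circ (204.2354278564453, 261.83184814453125) 13.327412605285645
rim [222.6 303.8] 169 med [459.5 287.9 116. ] lo [446.5 267.7 108.2] hi [496.9 332.4 125.3]
   circ (219.55323791503906, 299.35931396484375) 13.65228271484375
rim [176.4 304.2] 169 med [48
[... 1607 characters left out ...]
.0) 28.77943229675293
bed [444.4 232.4] 30 med [ 563.  -332.9   13.7] lo [ 550.1 -343.3    9.3] hi [ 579.4 -325.3   17.8]
   circ (444.5, 232.5) 6.36406135559082
bed [335.7 246.8] 34 med [586.3 -25.8  15.6] lo [569.8 -30.   10.3] hi [601.4 -19.2  18.1]
   circ (336.5, 247.0) 6.020897388458252
bed [317.3 274.8] 2343 med [514.1  53.3  14.3] lo [ 458.2 -144.5    9.5] hi [583.8 139.   18.7]
   circ (333.9772644042969, 282.9545593261719) 60.413455963134766
bed [382.3 316.8] 193 med [ 368.2 -104.    13.5] lo [ 359.9 -161.6    9.3] hi [377.4 -44.3  18.1]
   circ (382.0833435058594, 316.3055419921875) 22.80582046508789
bottle [456.2 290.9 149.5]
beaker [713.5 266.1   4.2]
comp [ 449.8 -365.7  132.8]
```

View pics/crop0.png

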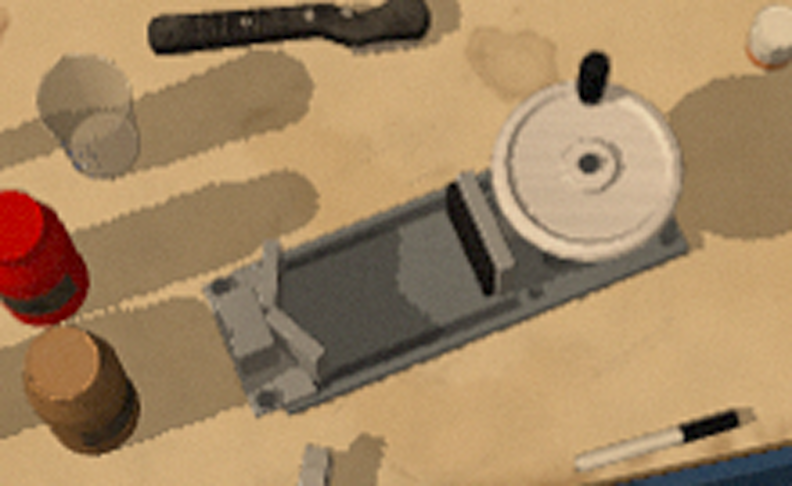

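The crop shows the bed from its V end at (205,290) and (255,415) to its far corner at (690,245). The jaw's black face is at (470,235), the wheel hub at (590,163), the handle at (594,76) and the bottle cap at (62,362).

```bash
python3 - <<'E'
from h import *
np.set_printoptions(precision=1,suppress=True)
v=dict(np.load("top0.npz")); P=cloud(v); img=v["img"]
crop=lambda a:np.array(a,float)/3.6+[200-.36,195-.36]
A,B,C=onz(v,crop([(205,290),(257,417),(692,246)]),14)
print("corners",A,B,C,"widths",np.linalg.norm(A-B),np.linalg.norm(C-B))
z=P[...,2]; roi=np.zeros(z.shape,bool); roi[225:325,255:400]=1
# wheel: bright, low-saturation near z 117
hsv=cv2.cvtColor(img,cv2.COLOR_BGR2HSV)
m=((z>105)&(z<126)&roi); m[:,:330]=0; m[:222]=0
m=m.astype(np.uint8); m=cv2.morphologyEx(m,cv2.MORPH_OPEN,np.ones((3,3)))
c=max(cv2.findContours(m,cv2.RETR_EXTERNAL,cv2.CHAIN_APPROX_NONE)[0],key=cv2.contourArea)
w=onz(v,c[:,0,:],117)[:,:2]; 
(wc,wr)=cv2.minEnclosingCircle(w.astype(np.float32)); Aq=np.c_[2*w,np.ones(len(w))]; s=np.linalg.lstsq(Aq,(w**2).sum(1),rcond=None)[0]
print("wheel",wc,wr,s[:2],np.sqrt(s[2]+s[:2]@s[:2]))
# cap and handle
for nm,lo,hi,zz,x0,x1 in(("cap",142,155,147,205,232),("handle",165,190,178,350,380)):
    m=((z>lo)&(z<hi)); m[:,:x0]=0;m[:,x1:]=0;m[:190]=0;m[340:]=0
    c=max(cv2.findContours(m.astype(np.uint8),cv2.RETR_EXTERNAL,cv2.CHAIN_APPROX_NONE)[0],key=cv2.contourArea)
    w=onz(v,c[:,0,:],zz)[:,:2]; Aq=np.c_[2*w,np.ones(len(w))]; s=np.linalg.lstsq(Aq,(w**2).sum(1),rcond=None)[0]
    print(nm,s[:2],np.sqrt(s[2]+s[:2]@s[:2]))
for pix,zz in(((590,163),117),((590,163),122),((596,62),178)): print(pix,zz,onz(v,crop([pix]),zz))
# bed points
m=roi&(z>9)&(z<19); p=P[m][:,:2]; r=cv2.minAreaRect(p.astype(np.float32)); print("rect",r)
# jaw top and V jaw clouds
m=roi&(z>80)&(z<92); m[:,:320]=0; m[:,345:]=0; print("jawtop",cv2.minAreaRect(P[m][:,:2].astype(np.float32)))
y=B-A; y=np.array([-y[1],y[0]]);
d=(B-C)[:2]; print("yaw of +y from B-C",np.degrees(np.arctan2(d[1],d[0])), "perp A-B",np.degrees(np.arctan2((A-B)[1],(A-B)[0]))+90)
E
```

```text
corners [551.7 202.9  14. ] [447.2 182.4  14. ] [ 508.4 -165.4   14. ] widths 106.50092094626838 353.1535157084323
wheel (551.728759765625, -86.471435546875) 69.153564453125 [545.7 -84.8] 63.70072519065154
cap [478.8 300.3] 25.609145541421913
handle [601.1 -99.1] 10.087846957642599
(590, 163) 117 [[554.4 -88.4 117. ]]
(590, 163) 122 [[552.6 -87.6 122. ]]
(596, 62) 178 [[ 605.4 -100.3  178. ]]
rect ((508.0304870605469, 15.089035034179688), (382.184814453125, 261.7353210449219), 77.64613342285156)
jawtop ((538.1207275390625, -5.201452255249023), (81.07234954833984, 22.931846618652344), 10.129719734191895)
yaw of +y from B-C 99.98211337990651 perp A-B 101.07339482530791
```

```bash
python3 -m creep '[[[0,0,0],7],[[0,0,0],5.9],[[33,-24,0],0],[[33,-24,0],0],[[33,-24,0],0],[[33,-24,0],0],[[33,-24,0],0],[[33,-24,0],0],[[33,-24,0],0],[[33,-24,0],0],[[33,-24,0],0],[[33,-24,0],0]]' -1; python3 -c "
from station import manip;print(manip.get_state()['q'])"
```

```text
t: 1.1
tcp_pos: [481.7, -416.6, 222.4]
tool_rot: [-3.141, 0.001, 0.001]
wrist_force: [0.1, -1.4, 0.1]
opening: 1.0
gripper_force: 0.0
[ 0.65187167  0.41612709 -0.04949211  1.64906847  0.02276445  1.07755954
 -0.97543146]
```

```bash
python3 -m creep '[[[3,-38,-5],0],[[3,-38,-5],0],[[3,-38,-5],0],[[3,-38,-5],0],[[3,-38,-5],0],[[3,-38,-5],0],[[3,-38,-5],0],[[3,-38,-5],0],[[3,-38,-5],0],[[3,-38,-5],0],[[3,-38,-5],0],[[3,-38,-5],0]]' && python3 -m creep '[[[0,0,-10],0],[[0,0,-10],0],[[0,0,0],0]]' ; python3 - <<'E'
from h import *
v=grab("wrist"); np.savez("w1.npz",**v); cv2.imwrite("pics/w1.png",v["img"]); print(v["o"],v["Rw"],manip.get_state()['q'])
E
```

```text
t: 2.1
tcp_pos: [516.2, 39.6, 282.8]
tool_rot: [3.141, -0.001, -0.0]
wrist_force: [1.0, 0.1, 0.3]
opening: 1.001
gripper_force: 0.0
t: 2.35
tcp_pos: [517.6, 37.3, 304.4]
tool_rot: [3.141, -0.001, 0.004]
wrist_force: [0.8, 0.3, 0.6]
opening: 1.003
gripper_force: 0.0
[585.49522413  36.87788058 467.01528475] [[-1.25298147e-03 -9.68264788e-01 -2.49923451e-01]
 [-9.99999215e-01  1.21002152e-03  3.25536715e-04]
 [-1.27929849e-05  2.49923662e-01 -9.68265544e-01]] [ 0.08309944  0.16482616 -0.30978729  1.80699303  0.05517466  1.17656457
 -1.81707426]
```

View pics/w1.png

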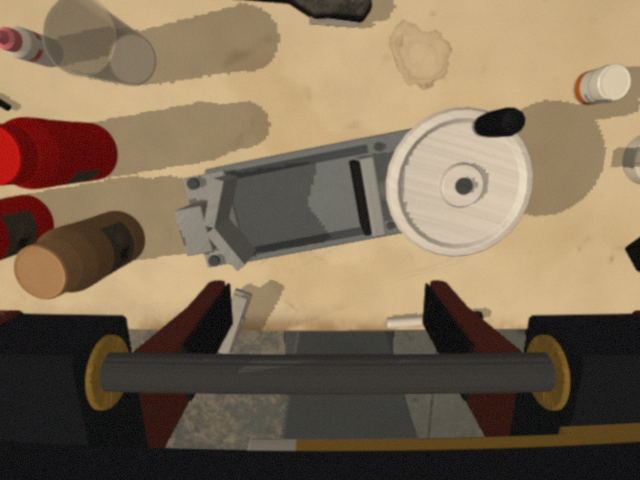

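The wrist picture shows the whole clamp: bed corners near (190,182), (212,264) and (408,130), jaw face at (360,195), V jaw at (225,228), wheel hub at (463,186), handle top at (510,119) and the bottle cap at (40,272).

```bash
cat > m.py <<'E'
from h import *
import sys
np.set_printoptions(precision=1,suppress=True)
def fit(w):
    s=np.linalg.lstsq(np.c_[2*w,np.ones(len(w))],(w**2).sum(1),rcond=None)[0]; return s[:2],np.sqrt(s[2]+s[:2]@s[:2])
def lay(v,P,lo,hi,ctr,rad):
    m=(P[...,2]>lo)&(P[...,2]<hi)&(v["d"]>0)&(np.hypot(P[...,0]-ctr[0],P[...,1]-ctr[1])<rad)
    return cv2.morphologyEx(m.astype(np.uint8),cv2.MORPH_OPEN,np.ones((3,3)))
def circ(v,P,lo,hi,zz,ctr,rad):
    m=lay(v,P,lo,hi,ctr,rad)
    c=max(cv2.findContours(m,cv2.RETR_EXTERNAL,cv2.CHAIN_APPROX_NONE)[0],key=cv2.contourArea)
    w=onz(v,c[:,0,:],zz)[:,:2]; return fit(w),cv2.minEnclosingCircle(w.astype(np.float32))
def rect(v,P,lo,hi,zz,ctr,rad):
    m=lay(v,P,lo,hi,ctr,rad); return cv2.minAreaRect(onz(v,np.argwhere(m)[:,::-1],zz)[:,:2].astype(np.float32))
E
python3 - <<'E'
from m import *
v=dict(np.load("w1.npz")); P=cloud(v)
print("wheel",circ(v,P,110,125,117,(551,-87),80))
print("handle",circ(v,P,168,190,178,(602,-99),30))
print("cap",circ(v,P,140,155,147,(479,300),40))
print("jaw",rect(v,P,82,92,87,(538,-5),50))
print("V",rect(v,P,79,89,84,(505,160),80))
c=onz(v,[(190,180),(208,267),(408,130),(385,237)],14); print(c)
m=(P[...,2]>8)&(P[...,2]<20)&(abs(P[...,0]-520)<110)&(P[...,1]<215)&(P[...,1]>-60)
print("bed",cv2.minAreaRect(P[m][:,:2].astype(np.float32)))
print("hub",onz(v,[(464,186)],120),"bench z",np.median(P[90:110,300:380,2]))
m=lay(v,P,79,89,(505,160),80); cv2.imwrite("pics/vm.png",m*255)
p=onz(v,np.argwhere(m)[:,::-1],84)[:,:2]; h=cv2.approxPolyDP(max(cv2.findContours(m,0,2)[0],key=cv2.contourArea),3,True)
print("Vpoly",h[:,0].tolist()); print(onz(v,h[:,0],84)[:,:2])
E
```

```text
wheel ((array([552.3, -83.1]), np.float64(65.96521497883202)), ((554.7201538085938, -84.09877014160156), 68.69011688232422))
handle ((array([606.5, -96.9]), np.float64(10.475334398122701)), ((606.8294677734375, -96.85784912109375), 11.399113655090332))
cap ((array([480.5, 297.5]), np.float64(27.167622831127716)), ((480.7420349121094, 297.1202087402344), 29.060863494873047))
jaw ((538.4156494140625, -4.583488464355469), (79.9822769165039, 22.150455474853516), 10.7300386428833)
V ((506.796630859375, 160.66775512695312), (96.83599090576172, 58.341224670410156), 11.114287376403809)
[[551.  199.   14. ]
 [443.5 185.7  14. ]
 [607.  -55.5  14. ]
 [481.6 -33.3  14. ]]
bed ((509.24578857421875, 47.656166076660156), (157.82347106933594, 247.2995147705078), 10.771224021911621)
hub [[553.4 -87.3 120. ]] bench z 0.37260689662724644
Vpoly [[213, 178], [205, 217], [200, 207], [186, 208], [189, 211], [185, 214], [183, 209], [176, 210], [175, 217], [181, 226], [184, 247], [192, 248], [186, 249], [186, 254], [208, 251], [211, 241], [238, 269], [244, 261], [215, 227], [223, 180]]
[[558.1 150.5]
 [518.8 161.6]
 [529.1 165.9]
 [528.2 180.4]
 [525.1 177.6]
 [522.  182. ]
 [527.2 183.6]
 [526.2 191. ]
 [519.  192.7]
 [509.6 187.4]
 [487.3 186.3]
 [486.2 178. ]
 [485.1 184.4]
 [479.7 184.9]
 [482.9 161.3]
 [493.7 157.3]
 [463.3 131. ]
 [472.1 124.1]
 [508.4 152. ]
 [556.1 140.6]]
```

```bash
python3 -m creep '[[[-4.6,-32.7,6],0],[[-4.6,-32.7,6],0],[[-4.6,-32.7,6],0],[[-4.6,-32.7,6],0],[[-4.6,-32.7,6],0],[[-4.6,-32.7,6],0],[[-4.6,-32.7,6],0],[[-4.6,-32.7,6],0],[[0,0,20],0],[[0,0,20],0],[[0,0,10],0],[[0,0,0],0]]'; python3 - <<'E'
from m import *
v=grab("wrist"); P=cloud(v)
print("cap",circ(v,P,140,155,147,(480,299),45),manip.get_state()['tcp_pos'])
v=grab("top"); P=cloud(v); print("top cap",circ(v,P,140,155,147,(480,299),45))
E
```

```text
t: 3.4
tcp_pos: [479.5, 296.5, 201.7]
tool_rot: [3.138, -0.005, -0.007]
wrist_force: [0.8, 0.2, 0.8]
opening: 1.001
gripper_force: 0.0
cap ((array([480.2, 300.3]), np.float64(26.219784678722483)), ((480.2205505371094, 300.2275695800781), 26.781982421875)) [480.2 297.3 203.4]
top cap ((array([476.2, 300. ]), np.float64(24.8157165382452)), ((477.92120361328125, 300.1883239746094), 26.94866943359375))
```

```bash
python3 -m creep '[[[0,-2,20],0],[[0,0,20],0],[[0,0,20],0],[[0,0,15],0],[[0,0,10],0],[[0,0,0],0],[[0,0,0],0]]' && python3 -m creep '[[[0,0,0],0],[[0,0,0],0],[[0,0,0],0],[[0,0,0],0],[[0,0,0],0],[[0,0,0],0],[[0,0,0],0],[[0,0,0],0]]' 1 35
```

```text
t: 4.08
tcp_pos: [480.7, 301.4, 120.4]
tool_rot: [-3.141, 0.002, -0.001]
wrist_force: [-0.1, -0.3, -0.0]
opening: 1.001
gripper_force: 0.0
t: 4.75
tcp_pos: [480.2, 301.2, 119.8]
tool_rot: [3.141, -0.001, 0.0]
wrist_force: [0.7, -1.5, 1.2]
opening: 0.612
gripper_force: 32.2
```

```bash
python3 -m creep '[[[0,0,-5],0],[[0,0,-12],0],[[0,0,-20],0],[[0,0,-20],0],[[0,0,-20],0],[[0,0,-20],0],[[0,0,-10],0],[[0,0,-3],0]]' && python3 -m creep '[[[2,10,0],0],[[4,20,0],0],[[4.5,23,0],0],[[4.5,23,0],0],[[4.5,23,0],0],[[4.5,23,0],0],[[4.5,23,0],0],[[4.5,23,0],0],[[4,20,0],0],[[3,17,0],0],[[1.2,10,0],0],[[0,1.7,0],0]]' && python3 -m creep '[[[0,0,0],0],[[0,0,0],0],[[0,0,0],0]]'; python3 - <<'E'
from m import *
v=grab("wrist"); cv2.imwrite("pics/w2.png",v["img"]); P=cloud(v); print(manip.get_state()["tcp_pos"])
v=grab("top"); P=cloud(v); cv2.imwrite("pics/t2.png",v["img"])
for f in(("jaw",rect(v,P,82,92,87,(538,-5),35)),("V",rect(v,P,79,88,84,(505,160),80))):print(f)
v=grab("scene"); cv2.imwrite("pics/s2.png",cv2.resize(v["img"][190:330,230:430],None,fx=4,fy=4,interpolation=2))
E
```

```text
t: 5.42
tcp_pos: [480.7, 302.3, 232.0]
tool_rot: [-3.14, 0.0, -0.005]
wrist_force: [0.7, -0.7, -3.9]
opening: 0.623
gripper_force: 31.0
t: 6.42
tcp_pos: [520.6, 81.5, 228.3]
tool_rot: [3.14, -0.007, -0.004]
wrist_force: [-0.6, -0.0, -3.6]
opening: 0.611
gripper_force: 31.0
t: 6.67
tcp_pos: [520.8, 86.2, 229.5]
tool_rot: [-3.141, -0.003, 0.0]
wrist_force: [0.5, -0.2, -2.5]
opening: 0.615
gripper_force: 31.0
[520.9  86.2 229.6]Traceback (most recent call last):
  File "<stdin>", line 4, in <module>
  File "m.py", line 14, in rect
    m=lay(v,P,lo,hi,ctr,rad); return cv2.minAreaRect(onz(v,np.argwhere(m)[:,::-1],zz)[:,:2].astype(np.float32))
                                                     ~~~^^^^^^^^^^^^^^^^^^^^^^^^^^^^^
  File "h.py", line 18, in onz
    d=ray(v,uv); return v["o"]+d*((z-v["o"][2])/d[:,2])[:,None]
  File "h.py", line 16, in ray
    p=slopes(v,uv); return np.c_[p,np.ones(len(p))]@v["Rw"].T
  File "h.py", line 14, in slopes
    return cv2.undistortPoints(uv,v["K"],np.array([v["k1"],0,0,0.])).reshape(-1,2)
           ~~~~~~~~~~~~~~~~~~~^^^^^^^^^^^^^^^^^^^^^^^^^^^^^^^^^^^^^^
cv2.error: OpenCV(4.12.0) /io/opencv/modules/calib3d/src/undistort.dispatch.cpp:347: error: (-215:Assertion failed) CV_IS_MAT(_src) && CV_IS_MAT(_dst) && (_src->rows == 1 || _src->cols == 1) && (_dst->rows == 1 || _dst->cols == 1) && _src->cols + _src->rows - 1 == _dst->rows + _dst->cols - 1 && (CV_MAT_TYPE(_src->type) == CV_32FC2 || CV_MAT_TYPE(_src->type) == CV_64FC2) && (CV_MAT_TYPE(_dst->type) == CV_32FC2 || CV_MAT_TYPE(_dst->type) == CV_64FC2) in function 'cvUndistortPointsInternal'
```

```bash
python3 -m creep '[[[0.5,1.4,10],0],[[0,0,20],0],[[0,0,20],0],[[0,0,20],0],[[0,0,10],0],[[0,0,5],0],[[0,0,2],0],[[0,0,0],0],[[0,0,0],0]]'; python3 - <<'E'
from m import *
v=grab("scene"); cv2.imwrite("pics/s2.png",cv2.resize(v["img"][190:330,230:430],None,fx=4,fy=4,interpolation=2))
E
```

```text
t: 7.52
tcp_pos: [522.4, 83.6, 143.5]
tool_rot: [-3.141, 0.001, -0.002]
wrist_force: [-0.1, -0.2, -3.8]
opening: 0.614
gripper_force: 31.0
```

View pics/s2.png

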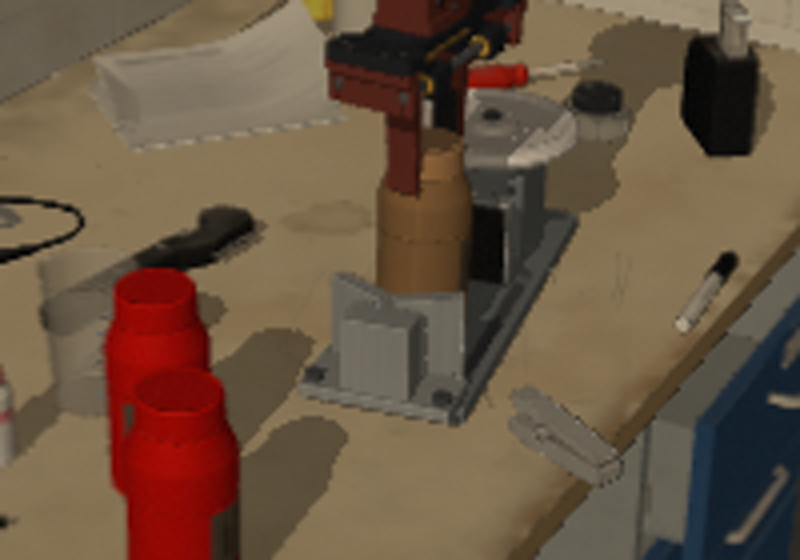

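The picture shows the bottle at (422,210), held upright between the V jaw (385,330) and the moving jaw's black face (487,243). I'll lower it to contact.

```bash
python3 -m creep '[[[0,0,3],0],[[0,0,2],0],[[0,0,1.5],0],[[0,0,1.5],0],[[0,0,1],0],[[0,0,0],0],[[0,0,0],0]]'
```

```text
t: 8.15
tcp_pos: [521.8, 83.4, 133.8]
tool_rot: [-3.142, 0.001, -0.0]
wrist_force: [-1.4, -0.1, -0.3]
opening: 0.614
gripper_force: 31.5
```

```bash
python3 -m creep '[[[0,0,0],0],[[0,0,0],0],[[0,0,0],0],[[0,0,0],0],[[0,0,0],0],[[0,0,0],0]]' -1 && python3 -m creep '[[[0,0,-5],0],[[0,0,-15],0],[[0,0,-20],0],[[0,0,-25],0],[[0,0,-30],0],[[4,20,-30],0],[[7,30,0],0],[[8,30,0],0],[[8,30,0],0],[[0,0,0],0],[[0,0,0],0],[[0,0,0],0]]'; python3 - <<'E'
from m import *
s=manip.get_state();print(s["tcp_pos"],s["q"])
v=grab("wrist"); cv2.imwrite("pics/w3.png",v["img"]); P=cloud(v)
print("wheel",circ(v,P,110,125,117,(553,-86),80))
print("handle",circ(v,P,168,190,178,(606,-98),30))
print("cap",circ(v,P,154,169,161,(521,84),40))
print("hub")
v=grab("top");P=cloud(v)
print("handle",circ(v,P,165,190,178,(606,-98),30))
print("cap",circ(v,P,154,169,161,(521,84),40))
E
```

```text
t: 8.65
tcp_pos: [521.7, 83.3, 133.7]
tool_rot: [-3.142, 0.001, -0.0]
wrist_force: [-0.1, 0.4, 0.6]
opening: 0.992
gripper_force: 0.0
t: 9.65
tcp_pos: [548.4, -26.0, 258.8]
tool_rot: [-3.141, 0.0, 0.0]
wrist_force: [-0.1, 0.6, -0.5]
opening: 1.0
gripper_force: 0.0
[548.4 -26.  258.8] [ 0.2  0.3 -0.3  1.8  0.1  1.1 -1.7]
wheel ((array([553.8, -83.5]), np.float64(64.97978580782987)), ((555.1824340820312, -85.26388549804688), 68.15643310546875))
handle ((array([607.3, -98. ]), np.float64(9.996496458181213)), ((607.0220947265625, -98.0421371459961), 10.65742015838623))
cap ((array([523.9,  83.2]), np.float64(24.69122650491277)), ((522.3128662109375, 81.5256576538086), 27.40020179748535))
hubTraceback (most recent call last):
  File "<stdin>", line 9, in <module>
  File "m.py", line 11, in circ
    c=max(cv2.findContours(m,cv2.RETR_EXTERNAL,cv2.CHAIN_APPROX_NONE)[0],key=cv2.contourArea)
ValueError: max() iterable argument is empty
```

View pics/w3.png

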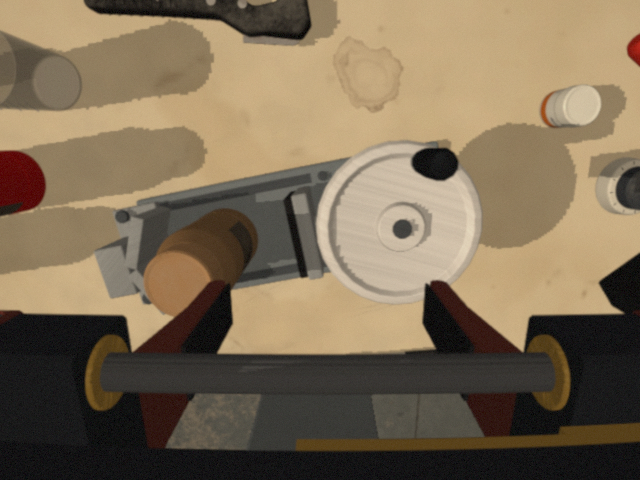

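The wrist picture shows the bottle standing free and upright with its cap at (178,282), clear of both jaws. The handle is at (435,163) and the hub at (402,229).

```bash
python3 -m creep '[[[20,24,0],0],[[20,24,0],0],[[18.6,24,0],0],[[0,0,20],0],[[0,0,25],0],[[0,0,25],0],[[0,0,25],0],[[0,0,18],0],[[0,0,8],0],[[0,0,0],0],[[0,0,0],0]]' && python3 -m creep '[[[0,0,0],0],[[0,0,0],0],[[0,0,0],0],[[0,0,0],0],[[0,0,0],0],[[0,0,0],0],[[0,0,0],0],[[0,0,0],0],[[0,0,0],0],[[0,0,0],0]]' 1 50; python3 - <<'E'
from h import *
np.set_printoptions(precision=1,suppress=True)
s=manip.get_state(); print(s["tcp_pos"],s["wrist_force"],s["q"]); d=s["tcp_pos"][:2]-np.array([553.7,-85]); th=np.arctan2(d[1],d[0]); print(np.hypot(*d),np.degrees(th))
t=np.radians(np.arange(-12,-12-361,-10)); p=55*np.c_[np.cos(t),-np.sin(t)]; print(np.diff(p,axis=0).round(1).tolist())
E
```

```text
t: 10.67
tcp_pos: [607.6, -97.9, 138.2]
tool_rot: [-3.141, -0.001, -0.001]
wrist_force: [1.0, 0.4, 0.0]
opening: 1.001
gripper_force: 0.0
t: 11.5
tcp_pos: [607.2, -98.7, 137.6]
tool_rot: [3.142, -0.0, -0.0]
wrist_force: [1.1, -0.5, -0.4]
opening: 0.278
gripper_force: 1.5
[607.2 -98.7 137.6] [ 1.1 -0.5 -0.4] [ 0.2  0.5 -0.2  1.8  0.1  0.9 -1.6]
55.18973678625225 -14.35749844859815
[[-2.8, 9.2], [-4.4, 8.5], [-5.8, 7.7], [-7.0, 6.5], [-8.0, 5.2], [-8.8, 3.7], [-9.3, 2.2], [-9.6, 0.5], [-9.5, -1.2], [-9.2, -2.8], [-8.5, -4.4], [-7.7, -5.8], [-6.5, -7.0], [-5.2, -8.0], [-3.7, -8.8], [-2.2, -9.3], [-0.5, -9.6], [1.2, -9.5], [2.8, -9.2], [4.4, -8.5], [5.8, -7.7], [7.0, -6.5], [8.0, -5.2], [8.8, -3.7], [9.3, -2.2], [9.6, -0.5], [9.5, 1.2], [9.2, 2.8], [8.5, 4.4], [7.7, 5.8], [6.5, 7.0], [5.2, 8.0], [3.7, 8.8], [2.2, 9.3], [0.5, 9.6], [-1.2, 9.5]]
```

```bash
python3 -m creep '[[[0,0,0],0],[[0,0,0],0],[[0,0,0],0],[[0,0,0],0]]'; python3 - <<'E'
from h import *
t=np.radians(np.arange(-14,-14-361,-10)); p=55*np.c_[np.cos(t),-np.sin(t)]; d=np.diff(p,axis=0).round(1).tolist()
for i in range(0,36,6): print(i*10,d[i:i+6])
E
```

```text
t: 11.83
tcp_pos: [607.2, -99.4, 137.6]
tool_rot: [3.141, -0.001, 0.0]
wrist_force: [0.6, -3.1, -0.5]
opening: 0.242
gripper_force: 50.0
0 [[-3.1, 9.1], [-4.6, 8.4], [-6.0, 7.5], [-7.2, 6.3], [-8.2, 4.9], [-9.0, 3.4]]
60 [[-9.4, 1.8], [-9.6, 0.2], [-9.5, -1.5], [-9.1, -3.1], [-8.4, -4.6], [-7.5, -6.0]]
120 [[-6.3, -7.2], [-4.9, -8.2], [-3.4, -9.0], [-1.8, -9.4], [-0.2, -9.6], [1.5, -9.5]]
180 [[3.1, -9.1], [4.6, -8.4], [6.0, -7.5], [7.2, -6.3], [8.2, -4.9], [9.0, -3.4]]
240 [[9.4, -1.8], [9.6, -0.2], [9.5, 1.5], [9.1, 3.1], [8.4, 4.6], [7.5, 6.0]]
300 [[6.3, 7.2], [4.9, 8.2], [3.4, 9.0], [1.8, 9.4], [0.2, 9.6], [-1.5, 9.5]]
```

```bash
python3 -m creep '[[[-3.1,9.1,0],0],[[-4.6,8.4,0],0],[[-6,7.5,0],0],[[-7.2,6.3,0],0],[[-8.2,4.9,0],0],[[-9,3.4,0],0]]'; cat > st.py <<'E'
from h import *
s=manip.get_state(); d=s["tcp_pos"][:2]-np.array([553.7,-85]); th=np.arctan2(d[1],d[0]); r=d/np.hypot(*d); tg=np.array([r[1],-r[0]]); f=s["wrist_force"][:2]
print("t %.2f r %.1f wound %.1f radial F %.1f tangential F %.1f z %.1f F %s open %.3f q7 %.2f"%(s["t"],np.hypot(*d),(-np.degrees(th)-14.3)%360,f@r,f@tg,s["tcp_pos"][2],s["wrist_force"].round(1),s["opening"],s["q"][6]))
E
python3 st.py
```

```text
t: 12.33
tcp_pos: [570.6, -138.5, 137.7]
tool_rot: [-3.141, 0.0, -0.006]
wrist_force: [5.3, -1.0, -4.4]
opening: 0.239
gripper_force: 50.0
t 12.33 r 56.1 wound 58.2 radial F 2.5 tangential F -4.8 z 137.7 F [ 5.3 -1.  -4.4] open 0.239 q7 -1.55
```

Winding force is 5 N as expected, with little radial force. Continuing.

```bash
python3 -m creep '[[[-9.4,1.8,0],0],[[-9.6,0.2,0],0],[[-9.5,-1.5,0],0],[[-9.1,-3.1,0],0],[[-8.4,-4.6,0],0],[[-7.5,-6,0],0]]' >/dev/null; python3 st.py;  python3 -m creep '[[[-6.3,-7.2,0],0],[[-4.9,-8.2,0],0],[[-3.4,-9,0],0],[[-1.8,-9.4,0],0],[[-0.2,-9.6,0],0],[[1.5,-9.5,0],0]]'; python3 st.py
```

```text
t 12.83 r 55.8 wound 118.3 radial F -1.6 tangential F -5.7 z 137.7 F [ 5.3 -2.7 -6.4] open 0.237 q7 -1.56
t: 13.33
tcp_pos: [500.2, -73.5, 137.6]
tool_rot: [3.14, -0.003, 0.001]
wrist_force: [3.2, -5.3, -3.4]
opening: 0.24
gripper_force: 50.0
t 13.33 r 54.7 wound 177.8 radial F -4.2 tangential F -4.6 z 137.6 F [ 3.2 -5.3 -3.4] open 0.240 q7 -1.67
```

```bash
python3 -m creep '[[[3.1,-9.1,0],0],[[4.6,-8.4,0],0],[[6,-7.5,0],0],[[7.2,-6.3,0],0],[[8.2,-4.9,0],0],[[9,-3.4,0],0]]' >/dev/null; python3 st.py;  python3 -m creep '[[[9.4,-1.8,0],0],[[9.6,-0.2,0],0],[[9.5,1.5,0],0],[[9.1,3.1,0],0],[[8.4,4.6,0],0],[[7.5,6,0],0]]'; python3 st.py
```

```text
t 13.83 r 53.9 wound 237.9 radial F -4.3 tangential F -5.4 z 137.5 F [-3.8 -5.8  3.5] open 0.237 q7 -1.75
t: 14.33
tcp_pos: [590.4, -45.0, 137.6]
tool_rot: [-3.141, -0.001, 0.007]
wrist_force: [-7.4, 1.6, 6.2]
opening: 0.24
gripper_force: 50.0
t 14.33 r 54.3 wound 298.2 radial F -3.8 tangential F -6.5 z 137.6 F [-7.4  1.6  6.2] open 0.240 q7 -1.73
```

```bash
python3 - <<'E'
from m import *
v=grab("scene"); cv2.imwrite("pics/s3.png",cv2.resize(v["img"][190:330,230:430],None,fx=4,fy=4,interpolation=2))
t=np.radians(np.arange(-14,-14-181,-5)); p=55*np.c_[np.cos(t),-np.sin(t)]; d=np.diff(p,axis=0).round(1).tolist()
for i in range(0,36,6): print(i*5,d[i:i+6])
E
```

```text
0 [[-1.4, 4.6], [-1.8, 4.5], [-2.1, 4.3], [-2.5, 4.1], [-2.9, 3.9], [-3.2, 3.6]]
30 [[-3.5, 3.3], [-3.8, 3.0], [-4.0, 2.6], [-4.2, 2.3], [-4.4, 1.9], [-4.6, 1.5]]
60 [[-4.7, 1.1], [-4.7, 0.7], [-4.8, 0.3], [-4.8, -0.1], [-4.8, -0.5], [-4.7, -1.0]]
90 [[-4.6, -1.4], [-4.5, -1.8], [-4.3, -2.1], [-4.1, -2.5], [-3.9, -2.9], [-3.6, -3.2]]
120 [[-3.3, -3.5], [-3.0, -3.8], [-2.6, -4.0], [-2.3, -4.2], [-1.9, -4.4], [-1.5, -4.6]]
150 [[-1.1, -4.7], [-0.7, -4.7], [-0.3, -4.8], [0.1, -4.8], [0.5, -4.8], [1.0, -4.7]]
```

View pics/s3.png

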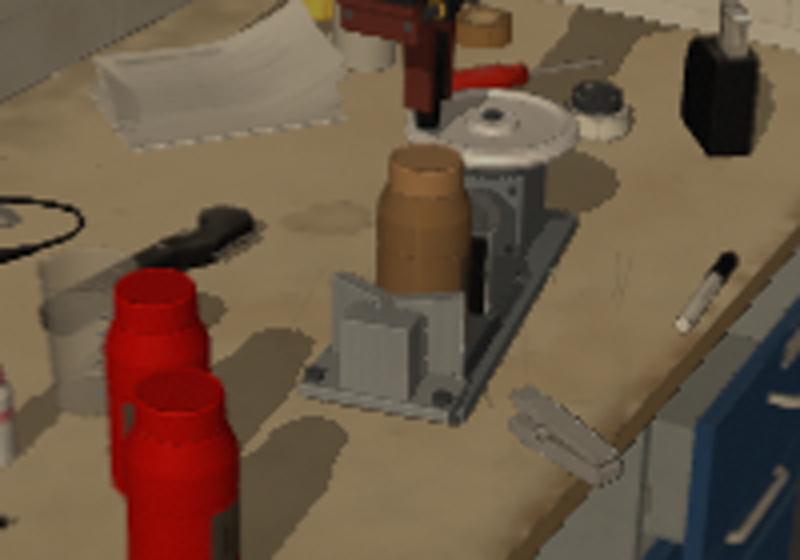

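The picture shows the bottle upright at (423,220), with the moving jaw's face at (478,270) now up against it. From here on I use smaller batches and watch the force.

```bash
python3 -m creep '[[[6.3,7.2,0],0],[[4.9,8.2,0],0],[[3.4,9,0],0]]' >/dev/null; python3 st.py;  python3 -m creep '[[[1.8,9.4,0],0],[[0.2,9.6,0],0]]' >/dev/null; python3 st.py; python3 -m creep '[[[-0.5,4.8,0],0],[[-1,4.7,0],0]]' >/dev/null; python3 st.py
```

```text
t 14.63 r 54.8 wound 327.3 radial F -1.8 tangential F -6.9 z 137.6 F [-3.9  5.9  3.1] open 0.243 q7 -1.69
t 14.80 r 55.2 wound 346.7 radial F 0.0 tangential F -5.6 z 137.6 F [0.1 5.6 1.1] open 0.241 q7 -1.65
t 14.97 r 55.3 wound 357.8 radial F 1.6 tangential F -5.9 z 137.6 F [ 2.8  5.5 -2.6] open 0.243 q7 -1.64
```

```bash
python3 -m creep '[[[-1.4,4.6,0],0],[[-1.8,4.5,0],0],[[-2.1,4.3,0],0]]' >/dev/null; python3 st.py;  python3 -m creep '[[[-2.5,4.1,0],0],[[-2.9,3.9,0],0]]' >/dev/null; python3 st.py; python3 -m creep '[[[-3.2,3.6,0],0],[[-3.5,3.3,0],0]]' >/dev/null; python3 st.py
```

```text
t 15.22 r 55.6 wound 12.7 radial F 3.0 tangential F -5.4 z 137.7 F [ 5.1  3.5 -4.4] open 0.240 q7 -1.61
t 15.38 r 55.8 wound 23.0 radial F 3.1 tangential F -6.1 z 137.7 F [ 6.1  3.  -4.8] open 0.241 q7 -1.60
t 15.55 r 55.9 wound 33.3 radial F 3.4 tangential F -4.5 z 137.7 F [ 5.6  0.5 -5.3] open 0.240 q7 -1.59
```

```bash
python3 -m creep '[[[-3.8,3,0],0],[[-4,2.6,0],0]]' >/dev/null; python3 st.py;  python3 -m creep '[[[-4.2,2.3,0],0],[[-4.4,1.9,0],0]]' >/dev/null; python3 st.py; python3 -m creep '[[[-4.6,1.5,0],0]]' >/dev/null; python3 st.py
```

```text
t 15.72 r 56.0 wound 43.4 radial F 3.2 tangential F -4.4 z 137.7 F [ 5.4 -0.4 -5.7] open 0.237 q7 -1.57
t 15.88 r 56.1 wound 53.5 radial F 2.3 tangential F -5.4 z 137.7 F [ 5.8 -0.1 -6.2] open 0.236 q7 -1.56
t 15.97 r 56.1 wound 58.6 radial F 2.7 tangential F -5.6 z 137.7 F [ 6.1 -0.9 -6.3] open 0.240 q7 -1.56
```

```bash
python3 -m creep '[[[-4.7,1.1,0],0],[[-4.7,0.7,0],0]]' >/dev/null; python3 st.py;  python3 -m creep '[[[-4.8,0.3,0],0]]' >/dev/null; python3 st.py; python3 -m creep '[[[-4.8,-0.1,0],0]]' >/dev/null; python3 st.py
```

```text
t 16.13 r 56.2 wound 68.6 radial F 2.6 tangential F -6.9 z 137.7 F [ 7.2 -1.7 -6.1] open 0.240 q7 -1.55
t 16.22 r 56.2 wound 73.1 radial F 2.6 tangential F -8.3 z 137.7 F [ 8.4 -2.2 -8.3] open 0.242 q7 -1.55
t 16.30 r 56.2 wound 77.5 radial F 2.0 tangential F -10.7 z 137.7 F [ 10.6  -2.3 -10.2] open 0.243 q7 -1.55
```

```bash
python3 -m creep '[[[-4.8,-0.5,0],0]]' >/dev/null; python3 st.py;  python3 -m creep '[[[-4.7,-1,0],0]]' >/dev/null; python3 st.py; python3 -m creep '[[[0,0,0],0],[[0,0,0],0]]' >/dev/null; python3 st.py
```

```text
t 16.38 r 56.2 wound 81.9 radial F 1.7 tangential F -12.2 z 137.8 F [ 12.   -3.  -12.6] open 0.239 q7 -1.55
t 16.47 r 56.1 wound 86.3 radial F 1.4 tangential F -14.7 z 137.8 F [ 14.2  -4.1 -14.3] open 0.239 q7 -1.55
t 16.63 r 56.2 wound 87.0 radial F 2.1 tangential F -10.1 z 137.7 F [  9.5  -4.  -10.6] open 0.243 q7 -1.55
```

```bash
python3 -m creep '[[[-4.6,-1.4,0],0]]' >/dev/null; python3 st.py; python3 -m creep '[[[0,0,0],0]]' >/dev/null; python3 st.py; python3 -m creep '[[[0,0,0],0],[[0,0,0],0],[[0,0,0],0],[[0,0,0],0],[[0,0,0],0],[[0,0,0],0],[[0,0,0],0],[[0,0,0],0]]' -1; python3 -m creep '[[[0,0,-8],0],[[0,0,-15],0],[[0,0,-20],0],[[0,0,-30],0],[[0,0,-30],0],[[0,0,-20],0],[[0,0,0],0],[[0,0,0],0]]'; python3 - <<'E'
from m import *
s=manip.get_state(); v=grab("scene"); cv2.imwrite("pics/s4.png",cv2.resize(v["img"][190:330,230:430],None,fx=4,fy=4,interpolation=2))
v=grab("top"); P=cloud(v); cv2.imwrite("pics/t4.png",cv2.resize(v["img"][180:360,150:390],None,fx=3.3,fy=3.3,interpolation=2))
try: print("cap",circ(v,P,154,169,161,(516,112),45))
except Exception as e: print(e)
E
```

```text
t 16.72 r 56.1 wound 90.2 radial F 2.4 tangential F -16.8 z 137.8 F [ 15.7  -6.5 -15.1] open 0.243 q7 -1.55
t 16.80 r 56.1 wound 91.0 radial F 0.5 tangential F -13.3 z 137.8 F [ 12.7  -3.9 -14. ] open 0.243 q7 -1.55
t: 17.47
tcp_pos: [535.6, -137.3, 137.7]
tool_rot: [-3.142, 0.0, -0.0]
wrist_force: [-0.1, 0.8, 0.6]
opening: 0.803
gripper_force: 0.0
t: 18.13
tcp_pos: [536.3, -137.5, 262.2]
tool_rot: [3.141, -0.001, 0.005]
wrist_force: [-0.6, 0.1, -0.0]
opening: 1.003
gripper_force: 0.0
cap ((array([512.6, 110.6]), np.float64(24.874559721381516)), ((511.5322265625, 110.53858947753906), 27.15140724182129))
```

View pics/s4.png

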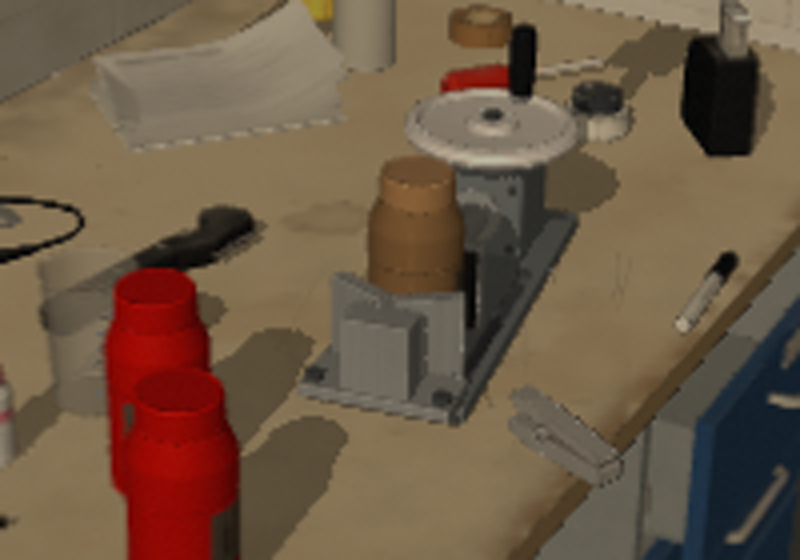

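View pics/t4.png

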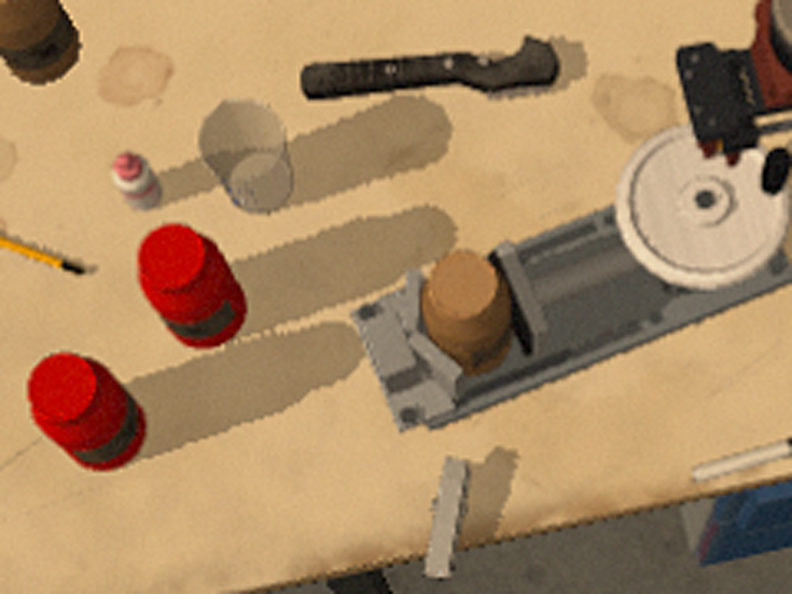

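Both pictures show the bottle upright at (465,310) in the top crop, seated in the V with the moving jaw against it. The beaker, comparator and red bottles are undisturbed, and the gripper is clear of the handle.

```bash
python3 -c "
from station import manip; print(manip.job_done())"
```

```text
the job is handed in; nothing more can be done
None
```

The bottle stands upright in the clamp, pushed home against the fixed V jaw and held at about 55–60 N by my estimate from the winding force; the handle is released, the beaker and comparator are still standing, and the job was handed in at about 18 s with no verdict shown.

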